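# Close the gap in the row of food boxes

## Robot

A 6-joint arm with a two-finger parallel gripper is mounted at the origin on the work surface. World frame = base frame: x ahead of the robot, y to its left, z up, the work surface at z = 0. Lengths are in m, angles in degrees, forces in N, time in s.
With the tool pointing down it reaches from about 0.25 to 0.8 m from the base axis. Payload 8.5 kg.
Tool frame: the origin (TCP) lies at the centre of the arm's flange, where the gripper is bolted on; the fingertips stand 173 mm ahead of it and the grasp point (between the pads) lies 155 mm ahead of it (r.tip_extent is the distance from the TCP to the fingertips, in m); z points along the fingers, y is the direction in which the jaws open and shut (so a half turn about z gives the same grasp; the last joint's range is limited). The gripper opens to 85 mm and grips with 20 to 120 N. Pads are 22 mm wide; open, the fingers measure 114 mm over their backs; the gripper's body (76 mm by 85 mm) begins 54 mm behind the grasp point. The pads swing forward as they close: fully open they stand 13 mm farther back than shut.
Start: joints at [68.01, 13.648, -0.773, 75.585, 0, 90], TCP at [0.197, 0.487, 0.405] pointing down, gripper open.
Joint ranges: [-152.45, 152.45], [-59.26, 108.67], [-65.41, 83.53], [-104.44, 129.93], [-82.83, 76.93], [-180, 180]. Speed limits (degrees/s): [127.2, 127.2, 159.86, 180, 180, 180].

## Interface

Orientations are given as [roll, pitch, yaw] about the fixed x, y, z axes, in that order (R = Rz(yaw) Ry(pitch) Rx(roll)).
In Python, from workcell import r gives the robot as it stands. The module is installed in compiled form; this text tells all that it offers.
- The arm moves only by the tool play_rows, never from a script. Its arguments are lists of equal length, an entry for each row: "offset": the shift along the tool's x, y, z in units of 30 mm (1.0 is 30 mm), a list of three; "spin": the turn about the tool's z in units of 6 degrees (1.0 is 6 degrees); "gripper": the opening, from -1 (shut) to 1 (fully open), so that 0 is half open. A call has 1 to 5 rows; each row shifts and turns the pose as measured when the row begins, along the tool's axes as they then stand; what a row does not reach is not made up. A row lasts 1/12 s, in which the tool goes at most 41.7 mm and 7.16 degrees, less where a joint would pass 70% of its speed; a pose out of reach is approached as far as the arm can. A call is refused whole if a number of a shift passes 1 or a number of a turn 1, either way. A call with a gripper value outside its range is refused whole. The fingers move at their own pace and stop on an object; the grip force is fixed at half the most. Time passes only in rows, so rows that do not move let the fingers close. It gives the time, the measured TCP pose, the force and the opening at its end, in the units of the state.
- r.get_state(): the state, without advancing time (a new reading comes with each control period).
- r.capture(name): name is "scene" or "top" or "wrist"; returns (picture, depth): 480x640x3 uint8, red, green, blue; 480x640 float32, m along the optical axis (not along the pixel's ray), 0 where there is no reading.
- r.camera_params(name): a dict with "fov_y" (degrees; the focal length in pixels is half the picture's height over the tangent of half this angle, whatever the lens; pixels are square), "cx", "cy" (the principal point, pixels), "R" (3x3) and "t" (3): a world point X has camera coordinates R X + t. Camera axes: x right, y down, z forward; pixel columns grow to the right and rows downward; lengths in m; the calibration is good to about 2 mm. A picture is of the moment at which its call begins: read the wrist's pose just before it. camera_params takes no time and is no camera call; for the wrist camera it gives the pose at the moment of the call.
- r.close_job(): hands the job in, once; it reports no verdict.
Trained networks look in the newest picture that a camera, given by its name, has taken for a name from the list of things; names that differ only in an ending like _2 or _b are one class to them, and where a whole thing is asked for, a point or a joint stands for the part that bears it (a point fixed in the world has none). Each returns a list of dicts, best first, with "conf" (0 to 1); they miss things now and then, are a little off and sometimes report something else, mostly with a low value. They report only what shows in the picture. A call takes as long as a camera call. They do not tell look-alikes from the thing itself.
- r.spot_in(camera, label): "position" ([column, row] in pixels, amid what is visible of it).
The state is a dict: "clock": time; "joint_positions": joint angles; "qvel": joint speeds; "tau": joint torques, N m; "ee_pos": TCP position; "orientation": TCP orientation; "contact_force": force on the tool from outside, world axes, zero at the start; "torque": the same for the moment, N m; "finger_gap": finger opening in m.
Only numpy, scipy, OpenCV 4.12 (cv2) and the standard library are available. Lean on these libraries where they do the work, as an engineer would, in place of code of your own. Each camera call takes 0.05 s, during which the arm holds its last target.

## Task

Butt the single long, low food box up against the end of the stack of three, so that the gap closes and the box continues straight on from the stack, end against end with their long sides in line. Let go of it standing flat on the cart, and leave the stack, the square food box and the speckled cup where they are.

Things in the scene. Friction and masses are not known exactly. Their poses are not given: they have to be found in the camera images.
- flatbox_mid (a point): Centre (half-way up, 20 mm above the cart's top) of the single long, low, lidded food box of clear blue plastic: a plain block 58 mm (its x) by 132 mm (its y, the long axis) by 40 mm high (z up), about 0.25 kg, loose. Either end may face the stack. It starts 40 to 90 mm short of one end of the stack, up to 30 mm out of line and up to 0.25 rad askew.
- stack: The stack of three food boxes of that same kind, clipped together into one block: 58 mm (x) by 132 mm (y, the long axis) by 120 mm high. Origin at the centre of its underside, z up. It stands loose on the cart and, being full (2.4 kg), stays put against a push of a few newtons near its foot. The single box lies off its +y or its -y end; when butted, the two centres are 132 mm apart along the stack's y.
- squarebox: Bystander: a square, deeper food box of the same clear blue plastic, 84 x 84 mm, 62 mm high; origin at the centre of its underside. Leave alone.
- cup: Bystander: a white speckled ceramic cup without handle, 68 mm across, 70 mm high; origin at the centre of its underside. Leave alone.
Not all that is in view belongs to the job. Leave any green or red look-alike of the part that bears flatbox_mid alone. Leave any orange or turquoise look-alike of the stack alone.

How it is judged:
By the outcome, as a careful person would: the job done as asked, in the order asked, and still so for the second after the job is handed in, with the robot touching nothing.
It also fails if it takes over 32 s, if anything falls off the work surface, if the arm or the gripper's body presses on something with over 40 N, if the wrist force passes 120 N, or if a joint passes its speed limit or range.

## Working session

There is one attempt and no reset: what is moved stays moved. The work goes in short steps, Python scripts to look and compute and a tool call to move; the robot and the scene stay as the last step left them, time stands still between calls to the robot, and variables do not carry over. Pictures are saved under pics/ and viewed, and the job is handed in when it is done.

Besides the shell and the picture viewer there is one more tool, called after "Emit:" as name(argument=value, ...), one argument or row to a line, values as JSON. play_rows: Moves the arm, as the interface text tells. Its arguments: {"type":"object","properties":{"offset":{"type":"array"},"spin":{"type":"array"},"gripper":{"type":"array"}},"required":["offset","spin","gripper"]}

```bash
mkdir -p pics
cat > h.py <<'E'
import numpy as np, cv2
from workcell import r
def cap(n,f):
    p=r.camera_params(n); im,d=r.capture(n)
    cv2.imwrite('pics/'+f+'.png',im[:,:,::-1]); np.savez('pics/'+f+'.npz',im=im,d=d,**{k:np.array(v) for k,v in p.items()})
    return im,d,p
def load(f): 
    z=np.load('pics/'+f+'.npz'); return z['im'],z['d'],z
def world(d,p):
    f=240/np.tan(np.radians(float(p['fov_y']))/2); v,u=np.mgrid[:480,:640]
    c=np.stack([(u-p['cx'])/f*d,(v-p['cy'])/f*d,d],-1)
    return (c-np.array(p['t']))@np.array(p['R'])
def onplane(uv,z,p):
    f=240/np.tan(np.radians(float(p['fov_y']))/2); R=np.array(p['R']);t=np.array(p['t'])
    o=-R.T@t; ray=R.T@np.array([(uv[0]-p['cx'])/f,(uv[1]-p['cy'])/f,1]); return o+ray*(z-o[2])/ray[2]
E
python3 - <<'E'
from h import *
for n in ['scene','top']:
    im,d,p=cap(n,n+'0')
    W=world(d,p)
    for l in ['flatbox_mid','stack','squarebox','cup']:
        for q in r.spot_in(n,l)[:4]:
            u,v=map(int,q['position']); print(n,l,q['conf'],u,v,W[v,u].round(3))
print(r.get_state())
E
```

```text
scene flatbox_mid 0.87 181 228 [ 0.556 -0.14   0.039]
scene flatbox_mid 0.87 316 179 [0.373 0.035 0.04 ]
scene flatbox_mid 0.84 219 180 [ 0.401 -0.134  0.039]
scene stack 0.9 438 222 [0.585 0.231 0.108]
scene stack 0.81 297 225 [0.596 0.049 0.091]
scene stack 0.6 385 306 [0.736 0.174 0.092]
scene squarebox 0.57 221 325 [ 0.763 -0.003  0.061]
scene cup 0.69 121 281 [ 0.713 -0.15   0.063]
top flatbox_mid 0.87 336 318 [0.413 0.042 0.043]
top flatbox_mid 0.77 451 256 [ 0.525 -0.157  0.036]
top stack 0.82 335 225 [0.561 0.046 0.117]
top stack 0.76 222 253 [0.512 0.227 0.121]
top stack 0.6 265 147 [0.69  0.165 0.118]
top squarebox 0.77 368 138 [ 0.728 -0.009  0.062]
top cup 0.56 456 162 [ 0.704 -0.175  0.005]
{'clock': 0.5, 'joint_positions': array([ 6.80119838e+01,  1.36487367e+01, -7.77407619e-01,  7.55848983e+01,
       -2.23924329e-03,  8.99997226e+01]), 'qvel': array([ 0.02312437,  0.02860875,  0.05373483,  0.02323286, -0.02006014,
       -0.01904451]), 'tau': array([ 4.67333393e-04, -5.38163280e+01,  3.46480894e+01,  4.02052043e-03,
       -7.97053372e-05,  1.49261552e-05]), 'ee_pos': array([0.1965535 , 0.48676617, 0.4046415 ]), 'orientation': array([-1.79988957e+02,  2.23918978e-03,  1.58012262e+02]), 'contact_force': array([-0.18301671, -0.10402232,  1.13047209]), 'torque': array([-0.01919768,  0.03908111, -0.01313274]), 'finger_gap': 0.08540083462578296}
```

View pics/scene0.png

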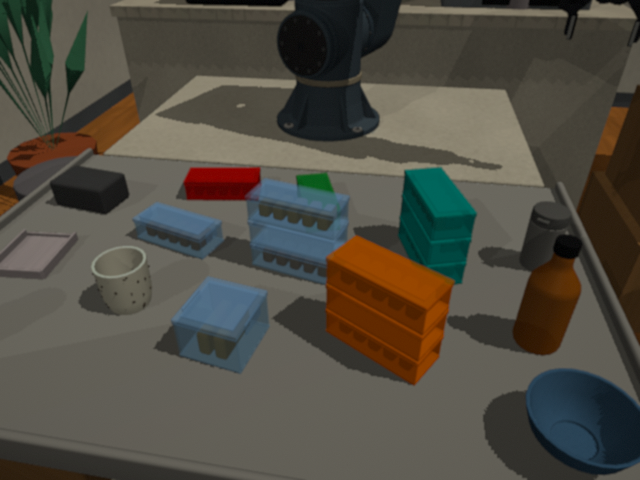

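View pics/top0.png

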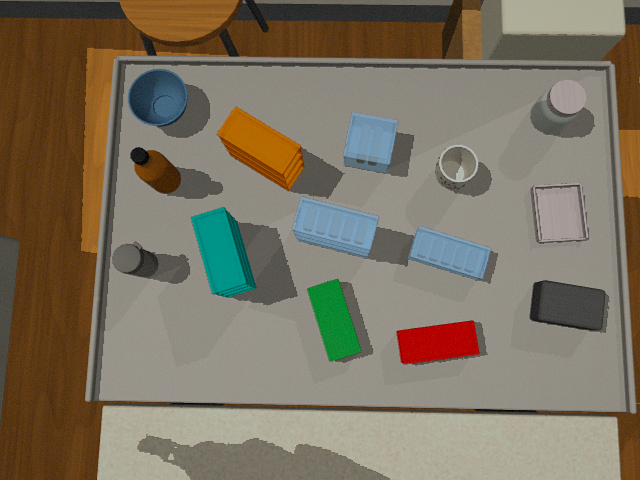

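Candidates: flat boxes at top (451,254) blue, (334,320) green, (438,342) red; stacks at (335,226) blue, (222,253) turquoise, (262,148) orange. The blue ones fit the description (clear blue, off the end of the blue stack). I'll confirm with a crop and measure them.

Run:
```python
from h import *
im,d,p=load('top0'); W=world(d,p)
hsv=cv2.cvtColor(im,cv2.COLOR_RGB2HSV)
blue=((hsv[...,0]>95)&(hsv[...,0]<125)&(hsv[...,1]>60)).astype(np.uint8)
crop=cv2.resize(im[180:300,270:510],None,fx=3.3,fy=3.3,interpolation=cv2.INTER_CUBIC); cv2.imwrite('pics/crop0.png',crop[:,:,::-1])
for name,box,z0,z1 in [('flat',(390,215,510,295),.028,.05),('stack',(280,185,390,270),.105,.135),('sq',(335,100,405,180),.05,.075)]:
    m=np.zeros((480,640),bool); m[box[1]:box[3],box[0]:box[2]]=1
    zz=W[...,2]; k=m&(blue>0)&(zz>z0)&(zz<z1)
    P=W[k]; print(name,k.sum(),'z',np.percentile(P[:,2],[5,50,95]).round(4))
    c,s,a=cv2.minAreaRect((P[:,:2]*1000).astype(np.float32)); print(c,s,a, cv2.boxPoints((c,s,a)).round(0).tolist())
    # color mask projected on top plane
    ys,xs=np.where(m&(blue>0)); print(' colour',cv2.minAreaRect(np.stack([xs,ys],1).astype(np.float32)))
g=W[250:270,390:405,2]; print('floor',np.median(g), np.median(W[330:370,150:250,2]))
```

```text
flat 2473 z [0.036  0.0392 0.0419]
(530.9462280273438, -154.55502319335938) (132.78179931640625, 57.60219955444336) 73.40071868896484 [[484.0, -210.0], [540.0, -226.0], [578.0, -99.0], [522.0, -83.0]]
 colour ((449.5705871582031, 253.0936279296875), (77.51880645751953, 34.343772888183594), 17.447187423706055)
stack 2788 z [0.1165 0.1193 0.1218]
(564.43505859375, 46.256561279296875) (131.2313995361328, 57.92982864379883) 76.2287826538086 [[521.0, -11.0], [577.0, -24.0], [608.0, 103.0], [552.0, 117.0]]
 colour ((334.21624755859375, 227.1067352294922), (81.04487609863281, 43.3166618347168), 14.38139533996582)
sq 2096 z [0.058  0.0612 0.0642]
(728.96728515625, -12.957725524902344) (83.62005615234375, 84.17809295654297) 79.41654968261719 [[680.0, -46.0], [763.0, -62.0], [778.0, 20.0], [695.0, 36.0]]
 colour ((369.6199951171875, 142.33999633789062), (47.49408721923828, 53.75508117675781), 10.304847717285156)
floor -0.0003953165097786615 -0.0001308325566252981
```

View pics/crop0.png

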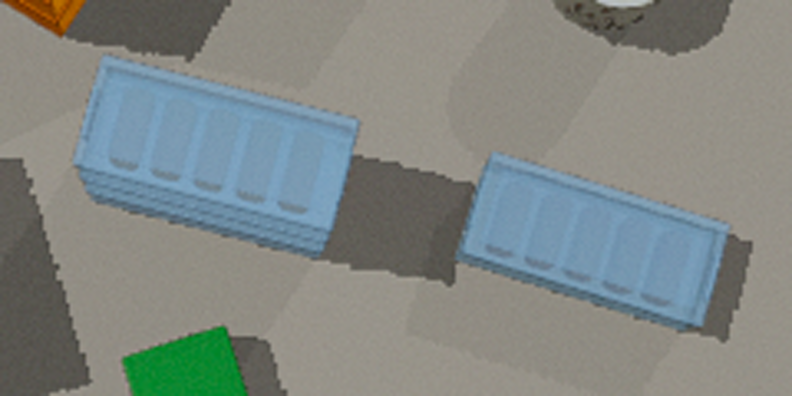

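Confirmed: the blue flat box is at (531,-155) mm, long axis 73.4°, and the blue stack is at (564,46) mm, axis 76.2°. The sizes come out at 133x58 and 131x58 as given, and the gap is about 71 mm. Next I'll plan the approach.

```bash
cat > plan.py <<'E'
import sys
from h import *
# target x y z(mm) yaw, maxstep mm
def plan(tx,ty,tz,tyaw,step=34,sp=6,n=5,quiet=False):
    s=r.get_state(); P=np.array(s['ee_pos'])*1000; yaw=s['orientation'][2]
    T=np.array([tx,ty,tz],float); off=[];spn=[]
    for i in range(n):
        D=T-P; L=np.linalg.norm(D); D=D*min(1,step/L) if L>0 else D
        a=np.radians(yaw); ex=np.array([np.cos(a),np.sin(a),0]); ey=np.array([np.sin(a),-np.cos(a),0])
        o=np.array([D@ex,D@ey,-D[2]])/30; 
        o=o/max(1,np.abs(o).max()); o=o.round(2)
        dy=np.clip((tyaw-yaw+180)%360-180,-sp,sp); u=round(-dy/6,2)
        off.append(o.tolist()); spn.append(u)
        P=P+30*(o[0]*ex+o[1]*ey)+[0,0,-30*o[2]]; yaw-=6*u
    print('now',(np.array(s['ee_pos'])*1000).round(1),s['orientation'].round(2),'t',round(s['clock'],2)); print(off,spn,'end',P.round(1),round(yaw,2))
if __name__=='__main__': plan(*map(float,sys.argv[1:5]),*(float(a) for a in sys.argv[5:7]),**({'n':int(sys.argv[7])} if len(sys.argv)>7 else {}))
E
python3 plan.py 527 -169 330 73.4 34 6 20
```

```text
now [196.6 486.8 404.6] [-179.99    0.    158.01] t 0.5
[[-0.85, -0.74, 0.11], [-0.92, -0.65, 0.11], [-0.98, -0.55, 0.12], [-1.0, -0.43, 0.11], [-1.0, -0.31, 0.11], [-1.0, -0.2, 0.1], [-1.0, -0.09, 0.1], [-1.0, 0.01, 0.1], [-1.0, 0.12, 0.1], [-1.0, 0.23, 0.1], [-1.0, 0.34, 0.11], [-1.0, 0.46, 0.11], [-0.97, 0.58, 0.12], [-0.9, 0.67, 0.12], [-0.83, 0.76, 0.11], [-0.82, 0.77, 0.12], [-0.82, 0.77, 0.11], [-0.82, 0.77, 0.12], [-0.82, 0.77, 0.11], [-0.82, 0.77, 0.12]] [np.float64(1.0), np.float64(1.0), np.float64(1.0), np.float64(1.0), np.float64(1.0), np.float64(1.0), np.float64(1.0), np.float64(1.0), np.float64(1.0), np.float64(1.0), np.float64(1.0), np.float64(1.0), np.float64(1.0), np.float64(1.0), np.float64(0.1), np.float64(0.0), np.float64(0.0), np.float64(0.0), np.float64(0.0), np.float64(0.0)] end [489.7 -95.4 338.3] 73.41
```

Emit:
play_rows(
  offset=[
    [-0.85,-0.74,0.1],
    [-0.92,-0.65,0.1],
    [-0.98,-0.55,0.1],
    [-1,-0.43,0.1],
    [-1,-0.31,0.1],
  ],
  spin=[1,1,1,1,1],
  gripper=[1,1,1,1,1],
)

```text
clock: 0.92
ee_pos: [0.2709, 0.339, 0.3882]
orientation: [179.9, -0.1, 127.4]
contact_force: [1.2, 0.0, -0.2]
finger_gap: 0.0852
```

```bash
python3 plan.py 527 -169 330 73.4 34 6 10
```

```text
now [270.9 339.  388.2] [ 1.7988e+02 -1.2000e-01  1.2742e+02] t 0.92
[[-1.0, -0.19, 0.1], [-1.0, -0.08, 0.1], [-1.0, 0.02, 0.1], [-1.0, 0.13, 0.1], [-1.0, 0.24, 0.11], [-1.0, 0.35, 0.11], [-1.0, 0.47, 0.11], [-0.96, 0.59, 0.12], [-0.9, 0.68, 0.12], [-0.82, 0.77, 0.12]] [np.float64(1.0), np.float64(1.0), np.float64(1.0), np.float64(1.0), np.float64(1.0), np.float64(1.0), np.float64(1.0), np.float64(1.0), np.float64(1.0), np.float64(0.0)] end [413.9  54.9 355.5] 73.42
```

Emit:
play_rows(
  offset=[
    [-1,-0.19,0.1],
    [-1,-0.08,0.1],
    [-1,0.02,0.1],
    [-1,0.13,0.1],
    [-1,0.24,0.1],
  ],
  spin=[1,1,1,1,1],
  gripper=[1,1,1,1,1],
)

```text
clock: 1.33
ee_pos: [0.3392, 0.1956, 0.373]
orientation: [179.8, -0.2, 95.9]
contact_force: [0.8, -0.1, -0.9]
finger_gap: 0.0855
```

Emit:
play_rows(
  offset=[
    [-1,0.35,0.1],
    [-1,0.47,0.1],
    [-0.96,0.59,0.1],
    [-0.9,0.68,0.1],
    [-0.82,0.77,0.1],
  ],
  spin=[1,1,1,1,0],
  gripper=[1,1,1,1,1],
)

```text
clock: 1.75
ee_pos: [0.41, 0.0367, 0.3581]
orientation: [179.7, -0.4, 70.4]
contact_force: [0.3, 1.5, 0.0]
finger_gap: 0.0856
```

```bash
python3 plan.py 527 -169 330 73.4 36 6 10
```

```text
now [410.   36.7 358.1] [179.74  -0.45  70.39] t 1.75
[[-0.78, 0.9, 0.14], [-0.82, 0.86, 0.14], [-0.82, 0.86, 0.14], [-0.82, 0.86, 0.14], [-0.83, 0.86, 0.14], [-0.82, 0.86, 0.15], [-0.52, 0.54, 0.09], [-0.0, 0.0, -0.0], [-0.0, 0.0, -0.0], [-0.0, 0.0, -0.0]] [np.float64(-0.5), np.float64(-0.0), np.float64(-0.0), np.float64(-0.0), np.float64(-0.0), np.float64(-0.0), np.float64(-0.0), np.float64(-0.0), np.float64(-0.0), np.float64(-0.0)] end [ 527.  -169.   329.9] 73.39
```

Emit:
play_rows(
  offset=[
    [-0.78,0.9,0.1],
    [-0.82,0.86,0.1],
    [-0.82,0.86,0.1],
    [-0.82,0.86,0.1],
    [-0.8,0.83,0.1],
  ],
  spin=[-0.5,0,0,0,0],
  gripper=[1,1,1,1,1],
)

```text
clock: 2.17
ee_pos: [0.4994, -0.1269, 0.3433]
orientation: [179.5, -0.5, 73.4]
contact_force: [1.4, 0.3, 0.2]
finger_gap: 0.0852
```

Emit:
play_rows(
  offset=[
    [-0.8,0.8,0],
    [0,0,0],
  ],
  spin=[0,0],
  gripper=[1,1],
)

```text
clock: 2.33
ee_pos: [0.5184, -0.1633, 0.3422]
orientation: [179.4, -0.4, 73.2]
contact_force: [-1.4, 0.3, 0.3]
finger_gap: 0.0854
```

```bash
python3 - <<'E'
from h import *
im,d,p=cap('wrist','w1'); W=world(d,p)
hsv=cv2.cvtColor(im,cv2.COLOR_RGB2HSV)
blue=(hsv[...,0]>95)&(hsv[...,0]<125)&(hsv[...,1]>60)
for n,z0,z1,c in [('flat',.03,.05,(530,-155)),('stack',.108,.132,(564,46))]:
    k=blue&(W[...,2]>z0)&(W[...,2]<z1)&(np.hypot(W[...,0]*1000-c[0],W[...,1]*1000-c[1])<95)
    P=W[k]; print(n,k.sum())
    if k.sum()>50: print(cv2.minAreaRect((P[:,:2]*1000).astype(np.float32)),np.median(P[:,2]))
E
python3 plan.py 527 -169 330 73.4 36 6 3
```

```text
flat 12830
((532.0303344726562, -155.83554077148438), (131.07447814941406, 56.48772430419922), 73.48230743408203) 0.04023216007081563
stack 0
now [ 517.1 -161.6  342. ] [179.56  -0.46  73.17] t 2.38
[[-0.14, 0.39, 0.4], [-0.0, -0.0, -0.0], [-0.0, -0.0, -0.0]] [np.float64(-0.04), np.float64(0.0), np.float64(0.0)] end [ 527.1 -169.   330. ] 73.41
```

View pics/w1.png

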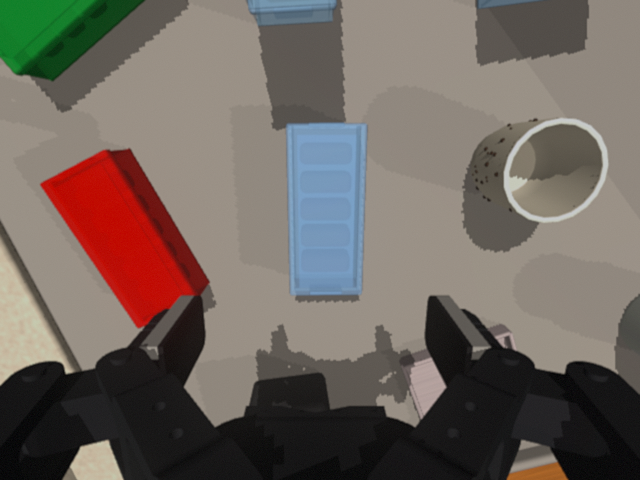

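Flat box in the wrist view spans (287..367, 123..297). It gives (532,-156) mm at 73.5°, which agrees with the top view. No look-alike is within reach of the fingers, so I'll descend 15 mm outboard of its centre.

Emit:
play_rows(
  offset=[
    [-0.2,0.38,0.9],
    [0,0,1],
    [0,0,1],
    [0,0,1],
    [0,0,0.8],
  ],
  spin=[-0.05,0,0,0,0],
  gripper=[1,1,1,1,1],
)

```text
clock: 2.8
ee_pos: [0.5296, -0.1695, 0.2027]
orientation: [178.9, -0.5, 73.4]
contact_force: [-0.7, -0.1, -0.8]
finger_gap: 0.0854
```

```bash
python3 plan.py 526.2 -171 180 73.5 20 6 3
```

```text
now [ 529.6 -169.5  202.7] [178.89  -0.51  73.42] t 2.8
[[-0.07, -0.08, 0.66], [-0.01, -0.01, 0.1], [0.0, -0.0, -0.0]] [np.float64(-0.01), np.float64(-0.0), np.float64(-0.0)] end [ 526.3 -171.1  179.9] 73.48
```

Emit:
play_rows(
  offset=[
    [-0.06,-0.14,0.73],
  ],
  spin=[0],
  gripper=[1],
)

```text
clock: 2.88
ee_pos: [0.5254, -0.169, 0.1795]
orientation: [178.9, -0.5, 73.5]
contact_force: [1.0, -1.4, -0.2]
finger_gap: 0.0852
```

```bash
python3 plan.py 524.4 -170.7 180 73.5 20 6 1; python3 -c "
from h import *
im,d,p=cap('wrist','w2');print(r.get_state()['orientation'],r.get_state()['ee_pos'],r.get_state()['contact_force'])"
```

```text
now [ 525.4 -169.   179.5] [178.88  -0.53  73.47] t 2.88
[[-0.06, -0.02, -0.02]] [np.float64(-0.0)] end [ 524.3 -170.6  180.1] 73.47
[179.3044701   -0.52717567  73.47064806] [ 0.52267863 -0.16836254  0.17542016] [-3.12021065  0.53348857 -3.65151162]
```

View pics/w2.png

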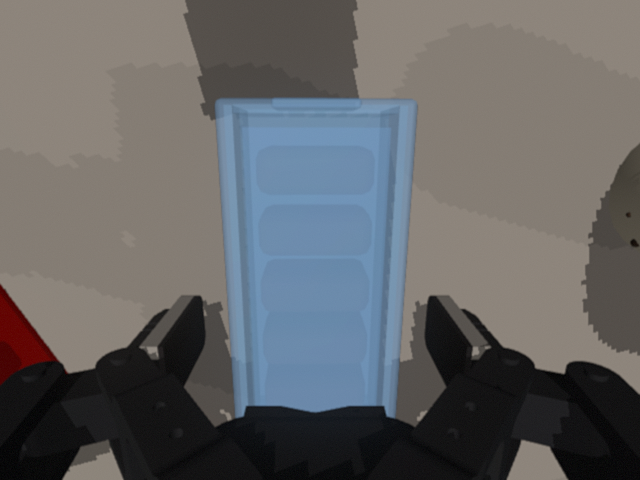

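Box centred between the pads (edges at columns 233 and 400, pads at 203 and 427). I'll raise a little and close.

Emit:
play_rows(
  offset=[
    [0,0,-0.2],
    [0,0,0],
    [0,0,0],
    [0,0,0],
    [0,0,0],
  ],
  spin=[0,0,0,0,0],
  gripper=[1,-1,-1,-1,-1],
)

```text
clock: 3.35
ee_pos: [0.5229, -0.1665, 0.186]
orientation: [179.2, -0.5, 73.6]
contact_force: [0.7, -0.3, -2.5]
finger_gap: 0.0569
```

Emit:
play_rows(
  offset=[
    [0,0,0],
    [0,0,0],
    [0,0,0],
  ],
  spin=[0,0,0],
  gripper=[-1,-1,-1],
)

```text
clock: 3.6
ee_pos: [0.5237, -0.1666, 0.1882]
orientation: [179.0, -0.5, 73.6]
contact_force: [-0.1, -0.9, -2.2]
finger_gap: 0.057
```

```bash
cat > look.py <<'E'
from h import *
import sys
im,d,p=cap('top',sys.argv[1]); W=world(d,p)
hsv=cv2.cvtColor(im,cv2.COLOR_RGB2HSV)
blue=(hsv[...,0]>95)&(hsv[...,0]<125)&(hsv[...,1]>60)
for n,z0,z1,c,rad in [('flat',.028,.05,(float(sys.argv[2]),float(sys.argv[3])),80),('stack',.105,.135,(564,46),80),('sq',.05,.075,(729,-13),65)]:
    k=blue&(W[...,2]>z0)&(W[...,2]<z1)&(np.hypot(W[...,0]*1000-c[0],W[...,1]*1000-c[1])<rad)
    P=W[k]; q=cv2.minAreaRect((P[:,:2]*1000).astype(np.float32)); print(n,k.sum(),np.round(q[0],1),np.round(q[1],1),round(q[2],2))
s=r.get_state();print(s['ee_pos'].round(4),s['orientation'].round(2),s['contact_force'].round(1),s['finger_gap'],s['clock'])
E
python3 look.py top1 531 -155
python3 -c "
from h import *
cap('wrist','w3');cap('scene','s3')"
```

```text
flat 1298 [ 528.8 -152.8] [132.   57.7] 73.19
stack 2762 [564.1  46.3] [131.1  57.5] 76.37
sq 2089 [728.8 -13. ] [83.5 84.7] 80.07
[ 0.5236 -0.1666  0.1882] [179.01  -0.54  73.59] [ 0.1 -0.3 -2.8] 0.05701173216945411 3.65
```

View pics/w3.png

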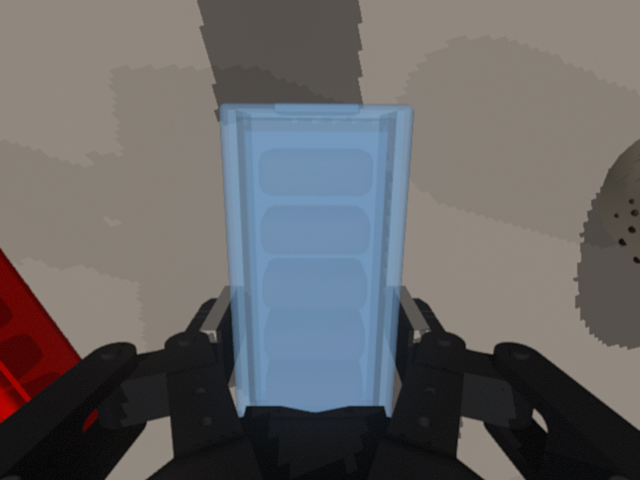

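View pics/s3.png

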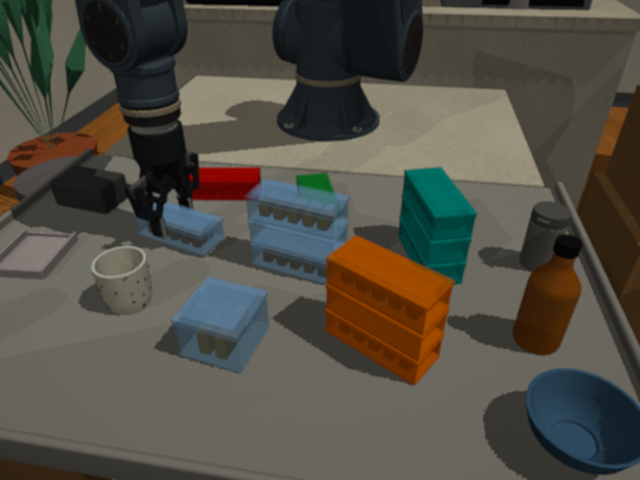

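```bash
cat > wl.py <<'E'
from h import *
import sys
im,d,p=cap('wrist',sys.argv[1]) if len(sys.argv)<3 else load(sys.argv[1]); W=world(d,p)
hsv=cv2.cvtColor(im,cv2.COLOR_RGB2HSV)
blue=(hsv[...,0]>95)&(hsv[...,0]<125)&(hsv[...,1]>60)
k=blue&(W[...,2]>.028)&(W[...,2]<.07); k[:, :200]=0;k[:,440:]=0
P=W[k]*1000; A=np.c_[P[:,:2]-P[:,:2].mean(0),np.ones(len(P))]; c=np.linalg.lstsq(A,P[:,2],rcond=None)[0]
print('top z',c[2].round(1),'slope deg',np.degrees(c[:2]).round(2),'floor',np.median(W[50:90,450:600,2]*1000))
q=cv2.minAreaRect(P[:,:2].astype(np.float32));print(q)
# left/right edge-lines
for nm,u0,u1 in [('L',200,320),('R',320,440)]:
    pts=[]
    for v in range(130,280,4):
        us=np.where(k[v,u0:u1])[0]+u0
        if len(us): pts.append(W[v,us.min() if nm=='L' else us.max(),:2]*1000)
    pts=np.array(pts,np.float32); vx,vy,x,y=cv2.fitLine(pts,cv2.DIST_HUBER,0,.01,.01).ravel(); print(nm,np.degrees(np.arctan2(vy,vx))%180,x,y)
E
python3 wl.py w3 1
```

```text
top z 44.6 slope deg [ 0.43 -0.51] floor 0.6466517585656382
((532.21533203125, -144.28533935546875), (110.64408874511719, 62.28738021850586), 72.15241241455078)
L 73.665375 512.22125 -113.95606
R 73.05914 567.14264 -126.805855
```

```bash
python3 plan.py 526.4 -104 187 76.5 13 1 5
```

```text
now [ 523.5 -166.6  187.8] [179.04  -0.54  73.59] t 3.75
[[0.42, -0.1, 0.01], [0.42, -0.1, 0.0], [0.42, -0.09, 0.01], [0.43, -0.08, 0.0], [0.35, -0.07, 0.01]] [np.float64(-0.17), np.float64(-0.17), np.float64(-0.15), np.float64(0.0), np.float64(0.0)] end [ 526.2 -104.   186.9] 76.53
```

Emit:
play_rows(
  offset=[
    [0.42,-0.1,0],
    [0.42,-0.1,0],
    [0.42,-0.09,0],
    [0.4,-0.08,0],
    [0.3,-0.07,0],
  ],
  spin=[-0.17,-0.17,-0.15,0,0],
  gripper=[-1,-1,-1,-1,-1],
)

```text
clock: 4.17
ee_pos: [0.5253, -0.1023, 0.1874]
orientation: [179.1, -0.5, 76.7]
contact_force: [0.1, 0.0, -1.7]
finger_gap: 0.0568
```

```bash
python3 look.py top2 532 -90; python3 wl.py w4; python3 plan.py 528.3 -96.2 184 76.5 13 1 2
python3 -c "
import cv2;im=cv2.imread('pics/top2.png');cv2.imwrite('pics/top2c.png',cv2.resize(im[170:300,280:500],None,fx=3.5,fy=3.5,interpolation=2))"
```

```text
flat 1056 [531.2 -57.4] [70.3 70.5] 76.56
stack 2728 [564.2  46.4] [131.2  57.5] 76.43
sq 2077 [728.7 -13. ] [83.6 84.4] 80.15
[ 0.5251 -0.1011  0.1873] [179.13  -0.54  76.74] [-0.5  1.1 -2.6] 0.056970819454865526 4.2167
top z 44.2 slope deg [0.7  0.68] floor 0.6808459585988976
((533.38916015625, -74.25772094726562), (118.74250793457031, 61.93095397949219), 75.85511779785156)
L 76.53474 511.03247 -47.249844
R 76.18126 565.6044 -60.887005
now [ 525.2 -102.1  187.4] [179.11  -0.5   76.76] t 4.27
[[0.21, 0.05, 0.11], [0.0, 0.0, 0.0]] [np.float64(0.04), np.float64(0.0)] end [528.1 -96.3 184.1] 76.52
```

View pics/top2c.png

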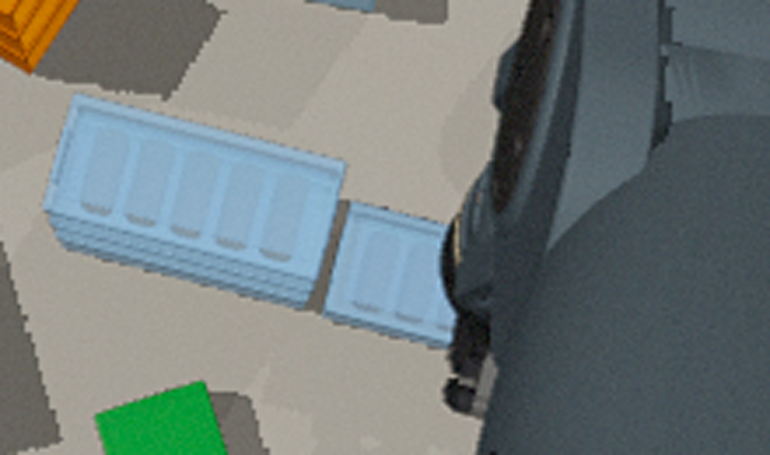

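View pics/w4.png

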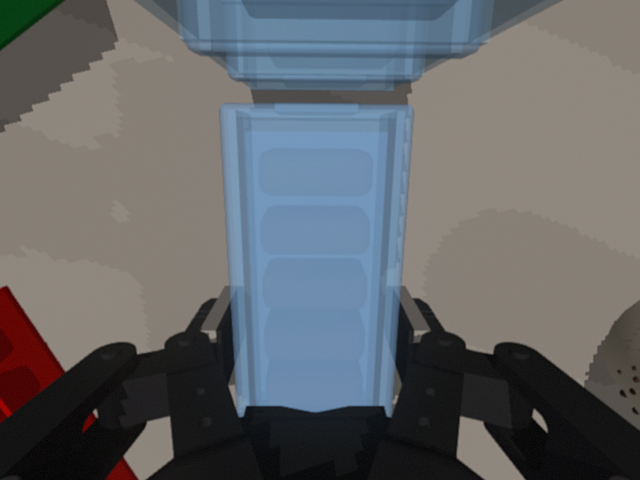

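```bash
cat > fit.py <<'E'
from h import *
import sys
im,d,p=load(sys.argv[1]); W=world(d,p)*1000
hsv=cv2.cvtColor(im,cv2.COLOR_RGB2HSV); blue=(hsv[...,0]>95)&(hsv[...,0]<125)&(hsv[...,1]>60)
a=np.radians(76.3); ax=np.array([np.cos(a),np.sin(a)]); n=np.array([np.sin(a),-np.cos(a)])
smax=float(sys.argv[2]) if len(sys.argv)>2 else 999
for nm,z0,z1,srange in [('flat',30,54,(-185,-10)),('stack',105,135,(110,250))]:
    k=blue&(W[...,2]>z0)&(W[...,2]<z1); P=W[k]; s=P[:,:2]@ax; l=P[:,:2]@n
    m=(abs(l-537)<45)&(s>srange[0]-100)&(s<srange[1]+60); P,s,l=P[m],s[m],l[m]
    lo=[];hi=[];S=[]
    for b in np.arange(s.min()+4,s.max()-4,3):
        q=(s>=b)&(s<b+3)
        if q.sum()>20 and l[q].max()-l[q].min()>54 : lo.append(l[q].min());hi.append(l[q].max());S.append(b+1.5)
    S=np.array(S);fl=np.polyfit(S,lo,1);fh=np.polyfit(S,hi,1)
    print(nm,'z',np.median(P[:,2]).round(1),'s',np.percentile(s,[.3,99.7]).round(1),'nbin',len(S),'mid lat at s=%.0f'%S.mean(),((np.mean(lo)+np.mean(hi))/2).round(2),'width',(np.mean(hi)-np.mean(lo)).round(1),'yaw',76.3-np.degrees(np.array([fl[0],fh[0]])).round(2))
E
for f in top0 top1 top2; do echo $f; python3 fit.py $f; done
```

```text
top0
flat z 39.2 s [-89.9  41.8] nbin 36 mid lat at s=-31 552.0 width 55.8 yaw [73.35 73.99]
stack z 119.3 s [113.5 243.4] nbin 42 mid lat at s=180 537.0 width 56.2 yaw [76.24 76.29]
top1
flat z 43.4 s [-87.5  42.9] nbin 19 mid lat at s=13 551.63 width 56.0 yaw [73.42 73.59]
stack z 119.4 s [113.5 243.2] nbin 41 mid lat at s=179 536.85 width 55.9 yaw [76.31 76.23]
top2Traceback (most recent call last):
  File "fit.py", line 14, in <module>
    S=np.array(S);fl=np.polyfit(S,lo,1);fh=np.polyfit(S,hi,1)
                     ~~~~~~~~~~^^^^^^^^
    raise TypeError("expected non-empty vector for x")
TypeError: expected non-empty vector for x
```

```bash
sed -i "s/q.sum()>20 and l\[q\].max()-l\[q\].min()>54/q.sum()>12 and 53<l[q].max()-l[q].min()<60/; s/m=(abs(l-537)<45)/m=(abs(l-537)<45)\&((s<105)|(z0>100))/" fit.py
for f in top1 top2; do echo $f; python3 fit.py $f; done
```

```text
top1
flat z 43.4 s [-87.5  42.9] nbin 19 mid lat at s=13 551.63 width 56.0 yaw [73.42 73.59]
stack z 119.4 s [113.5 243.2] nbin 42 mid lat at s=180 536.85 width 55.8 yaw [76.25 76.29]
top2Traceback (most recent call last):
  File "fit.py", line 14, in <module>
    S=np.array(S);fl=np.polyfit(S,lo,1);fh=np.polyfit(S,hi,1)
                     ~~~~~~~~~~^^^^^^^^
    raise TypeError("expected non-empty vector for x")
TypeError: expected non-empty vector for x
```

Run:
```python
from h import *
im,d,p=load('top2'); W=world(d,p)*1000
hsv=cv2.cvtColor(im,cv2.COLOR_RGB2HSV); blue=(hsv[...,0]>95)&(hsv[...,0]<125)&(hsv[...,1]>60)
a=np.radians(76.3); ax=np.array([np.cos(a),np.sin(a)]); n=np.array([np.sin(a),-np.cos(a)])
s=W[...,:2]@ax;l=W[...,:2]@n
k=blue&(W[...,2]>34)&(W[...,2]<54)&(abs(l-537)<60)&(s>40)&(s<125)
for b in range(45,125,4):
    q=k&(s>=b)&(s<b+4)
    if q.sum(): print(b,q.sum(),l[q].min().round(1),l[q].max().round(1),W[q][:,2].mean().round(1))
```

```text
45 28 506.7 527.4 42.9
49 38 507.1 535.5 42.4
53 53 507.0 561.6 43.2
57 78 507.1 563.8 43.0
61 75 507.5 564.3 42.9
65 74 506.8 564.3 42.6
69 76 507.3 564.3 42.5
73 73 507.2 564.1 43.1
77 78 507.1 564.9 42.5
81 76 506.9 563.5 43.1
85 77 506.9 563.5 42.6
89 75 507.1 564.3 42.6
93 76 506.9 563.2 42.5
97 76 506.8 564.2 41.9
101 72 507.2 563.4 41.7
105 4 524.2 546.1 38.2
113 3 508.8 510.2 42.1
117 5 508.8 510.6 41.8
121 7 508.7 510.3 40.6
```

Box is parallel to the stack (76.3°), about 1.7 mm off laterally, with an 8 mm gap and about 3 mm of lift. I'll correct the lateral error, then lower, and only then close the gap.

Emit:
play_rows(
  offset=[
    [0.07,0.06,0.06],
    [0,0,0.05],
  ],
  spin=[0.05,0],
  gripper=[-1,-1],
)

```text
clock: 4.43
ee_pos: [0.528, -0.0992, 0.1844]
orientation: [179.1, -0.5, 76.5]
contact_force: [-1.0, 0.1, -2.9]
finger_gap: 0.0572
```

```bash
python3 wl.py w5;python3 -c "
from h import *
s=r.get_state();print(s['ee_pos'].round(4),s['orientation'].round(2),s['contact_force'].round(1),s['finger_gap'],s['clock'])"
```

```text
top z 41.3 slope deg [0.69 0.97] floor 0.6971076786706594
((536.15869140625, -73.60736846923828), (116.27001190185547, 61.957950592041016), 75.69697570800781)
L 76.10931 513.8137 -46.724304
R 76.08261 569.19604 -57.305904
[ 0.5277 -0.0994  0.1841] [179.09  -0.48  76.54] [-0.8 -0.6 -2.2] 0.05704900026704687 4.4833
```

Emit:
play_rows(
  offset=[
    [0.05,0,0.08],
    [0.05,0,0.02],
  ],
  spin=[0,0],
  gripper=[-1,-1],
)

```text
clock: 4.65
ee_pos: [0.5284, -0.0981, 0.1839]
orientation: [179.0, -0.2, 76.4]
contact_force: [0.5, 0.3, -2.6]
finger_gap: 0.0569
```

```bash
python3 look.py top3 532 -90|tail -1; python3 wl.py w6
python3 - <<'E'
from h import *
im,d,p=load('top3'); W=world(d,p)*1000
hsv=cv2.cvtColor(im,cv2.COLOR_RGB2HSV); blue=(hsv[...,0]>95)&(hsv[...,0]<125)&(hsv[...,1]>60)
a=np.radians(76.3); ax=np.array([np.cos(a),np.sin(a)]); n=np.array([np.sin(a),-np.cos(a)])
s=W[...,:2]@ax;l=W[...,:2]@n
k=blue&(W[...,2]>30)&(W[...,2]<54)&(abs(l-537)<60)&(s>40)&(s<125)
for b in range(55,125,3):
    q=k&(s>=b)&(s<b+3)
    if q.sum(): print(b,q.sum(),l[q].min().round(1),l[q].max().round(1),W[q][:,2].mean().round(1))
E
```

```text
[ 0.5286 -0.0979  0.1837] [178.95  -0.28  76.42] [ 0.1 -1.   0.2] 0.057207826343851576 4.7
top z 40.8 slope deg [0.31 0.93] floor 0.7144454604220344
((537.3549194335938, -73.08075714111328), (115.33244323730469, 62.251136779785156), 75.06587219238281)
L 76.40064 516.31213 -38.695812
R 76.054146 569.58936 -58.049503
55 26 510.1 534.6 39.8
58 38 509.3 563.0 39.1
61 54 509.8 564.8 39.8
64 56 509.4 566.1 39.6
67 54 510.6 565.1 39.4
70 57 509.3 565.8 39.2
73 57 509.5 565.8 39.2
76 55 509.5 564.1 39.3
79 55 509.4 566.0 39.5
82 55 509.7 564.7 39.7
85 56 509.5 565.6 39.3
88 53 509.6 565.4 39.5
91 56 509.4 566.2 39.5
94 54 510.3 565.4 38.8
97 54 509.6 565.1 39.3
100 56 509.7 565.3 38.9
103 53 510.0 564.9 38.5
106 53 509.2 564.3 38.5
109 5 527.2 549.5 35.1
112 1 510.2 510.2 43.5
115 5 508.7 510.2 41.6
118 3 509.4 510.2 45.7
121 6 508.5 510.5 43.8
124 2 508.5 509.6 38.8
```

Box is on the cart, lateral error about 0.5 mm, gap about 4 mm. Pushing on gently.

Emit:
play_rows(
  offset=[
    [0.08,-0.02,0],
    [0.06,0,0],
  ],
  spin=[0,0],
  gripper=[-1,-1],
)

```text
clock: 4.92
ee_pos: [0.5291, -0.0946, 0.1837]
orientation: [178.9, -0.3, 76.3]
contact_force: [-1.1, -0.6, 0.3]
finger_gap: 0.0571
```

Emit:
play_rows(
  offset=[
    [0.06,0,0],
  ],
  spin=[0],
  gripper=[-1],
)

```text
clock: 5.0
ee_pos: [0.5294, -0.0937, 0.1836]
orientation: [178.9, -0.1, 76.3]
contact_force: [-5.6, -13.4, 4.3]
finger_gap: 0.0572
```

```bash
cat > gap.py <<'E'
from h import *
import sys
im,d,p=load(sys.argv[1]); W=world(d,p)*1000
hsv=cv2.cvtColor(im,cv2.COLOR_RGB2HSV); blue=(hsv[...,0]>95)&(hsv[...,0]<125)&(hsv[...,1]>60)
a=np.radians(76.3); ax=np.array([np.cos(a),np.sin(a)]); n=np.array([np.sin(a),-np.cos(a)])
s=W[...,:2]@ax;l=W[...,:2]@n
k=blue&(W[...,2]>30)&(W[...,2]<54)&(abs(l-537)<60)&(s>64)&(s<108)
lo=[];hi=[];B=[]
for b in range(64,108,4):
    q=k&(s>=b)&(s<b+4)
    if q.sum()>30: lo.append(l[q].min());hi.append(l[q].max());B.append(b)
print('lat mid',(np.mean(lo)+np.mean(hi))/2,'w',np.mean(hi)-np.mean(lo),'yaw',76.3-np.degrees(np.polyfit(B,lo,1)[0]),76.3-np.degrees(np.polyfit(B,hi,1)[0]))
k2=blue&(W[...,2]>30)&(W[...,2]<54)&(abs(l-537)<24)&(s>64)&(s<125)
print('flat end s',np.percentile(s[k2],99),'bystack',np.percentile(s[blue&(W[...,2]>105)&(abs(l-537)<24)&(s>90)&(s<260)],[.5,99.5]))
E
for f in top2 top3; do python3 gap.py $f; done; python3 look.py top4 532 -90; python3 gap.py top4; python3 wl.py w7;python3 -c "
import cv2;im=cv2.imread('pics/top4.png');cv2.imwrite('pics/top4c.png',cv2.resize(im[170:300,280:500],None,fx=3.5,fy=3.5,interpolation=2))"
```

```text
lat mid 535.5200201256273 w 56.94382462785006 yaw 76.44818764279921 76.72845494150351
flat end s 104.81711077241316 bystack [113.80402803 242.99920629]
lat mid 537.541832347308 w 56.02627363627977 yaw 76.47813611793255 77.23721706254256
flat end s 108.86878254955153 bystack [113.87486105 242.85479159]
flat 960 [541.8 -48.4] [63.5 57.1] 76.38
stack 2739 [564.2  46.5] [131.5  57.5] 76.25
sq 2072 [728.9 -13. ] [83.7 84.1] 79.91
[ 0.5294 -0.0936  0.1836] [ 1.7892e+02 -1.0000e-01  7.6290e+01] [-1.8 -8.8  2.9] 0.05729323201045012 5.05
lat mid 537.5578652470605 w 55.94695938645276 yaw 76.83157405156267 76.1622865728933
flat end s 110.98387826442212 bystack [113.68666904 243.12723492]
top z 40.6 slope deg [0.21 0.29] floor 1.3034975295874522
((537.2274169921875, -71.15147399902344), (112.11732482910156, 62.72024154663086), 74.81599426269531)
L 76.15645 514.00134 -48.142086
R 76.126755 568.1145 -63.523636
```

View pics/top4c.png

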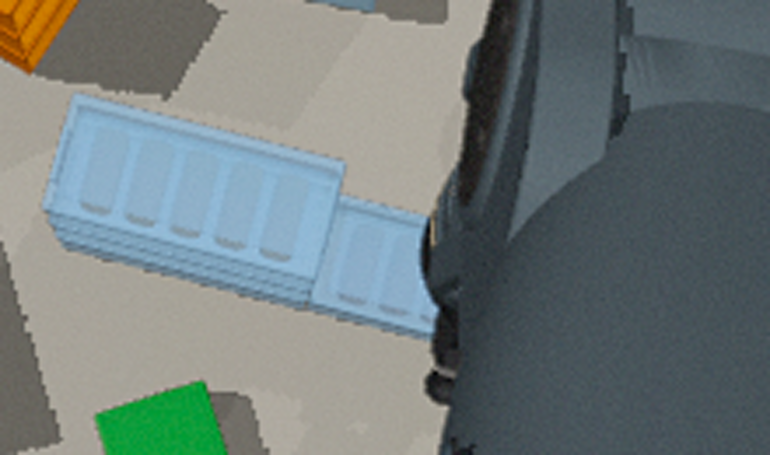

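View pics/w7.png

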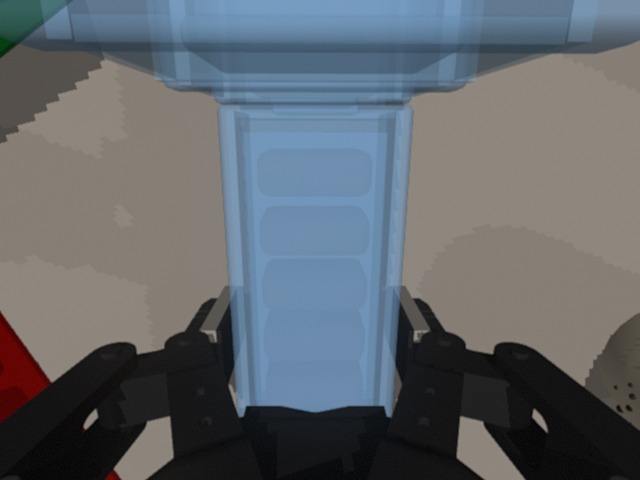

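Contact made (about 9–13 N), the gap is closed and the stack hasn't moved. I'll relax, release and lift.

Emit:
play_rows(
  offset=[
    [0,0,0],
    [0,0,0],
    [0,0,0],
    [0,0,0],
    [0,0,0],
  ],
  spin=[0,0,0,0,0],
  gripper=[-1,0.6,0.8,1,1],
)

```text
clock: 5.52
ee_pos: [0.5296, -0.0935, 0.183]
orientation: [179.0, -0.2, 76.3]
contact_force: [0.2, -0.9, 0.5]
finger_gap: 0.0855
```

Emit:
play_rows(
  offset=[
    [0,0,0],
    [0,0,0],
  ],
  spin=[0,0],
  gripper=[1,1],
)

```text
clock: 5.68
ee_pos: [0.5296, -0.0934, 0.1828]
orientation: [179.0, -0.2, 76.3]
contact_force: [-0.4, 0.6, 0.6]
finger_gap: 0.0852
```

```bash
python3 look.py top5 532 -90; python3 gap.py top5; python3 wl.py w8
```

```text
flat 958 [540.8 -52.1] [70.9 56.6] 75.94
stack 2735 [564.5  46.3] [131.2  57.8] 76.35
sq 2070 [729.1 -13.1] [83.6 84.2] 79.96
[ 0.5296 -0.0934  0.1828] [178.96  -0.19  76.28] [0.4 0.5 0. ] 0.08506414582059182 5.7333
lat mid 537.7718210928089 w 55.8799781803105 yaw 75.37666281698178 75.29432100396521
flat end s 111.00477503417146 bystack [113.68282138 243.03316624]
top z 40.4 slope deg [0.07 0.52] floor 1.5959433494657858
((544.2070922851562, -72.77342224121094), (110.52486419677734, 71.90306091308594), 76.18343353271484)
L 76.23428 516.8172 -37.039997
R 76.150665 570.2322 -55.41573
```

View pics/w8.png

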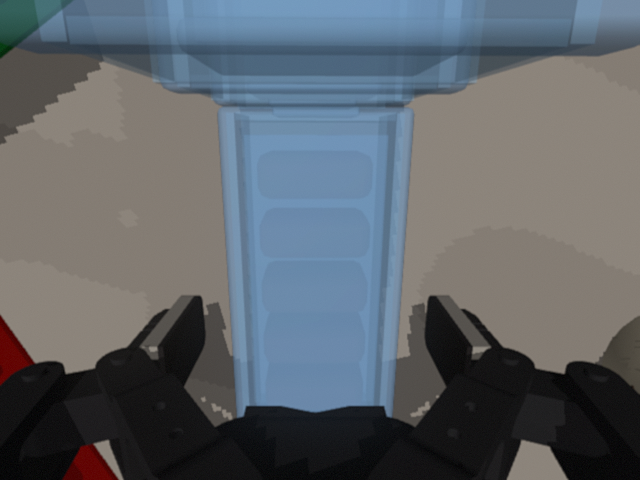

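Fingers are open and clear on both sides (203/427 against box edges 235/398), and the box is unmoved. I'll lift straight up and move back clear.

Emit:
play_rows(
  offset=[
    [0,0,-0.5],
    [0,0,-1],
    [0,0,-1],
    [0,0,-1],
    [0,0,-1],
  ],
  spin=[0,0,0,0,0],
  gripper=[1,1,1,1,1],
)

```text
clock: 6.2
ee_pos: [0.5247, -0.0927, 0.3158]
orientation: [179.8, -0.1, 76.3]
contact_force: [0.0, -0.3, 0.0]
finger_gap: 0.0853
```

Emit:
play_rows(
  offset=[
    [-1,0,-1],
    [-1,0,-1],
    [-1,0,0],
    [-1,0,0],
    [-1,0,0],
  ],
  spin=[0,0,0,0,0],
  gripper=[1,1,1,1,1],
)

```text
clock: 6.62
ee_pos: [0.4903, -0.2375, 0.386]
orientation: [179.0, -0.1, 76.9]
contact_force: [1.7, -0.5, -0.4]
finger_gap: 0.0856
```

Emit:
play_rows(
  offset=[
    [-1,0,0],
    [-1,0,0],
    [-1,0,0],
    [-1,0,0],
    [0,0,0],
  ],
  spin=[0,0,0,0,0],
  gripper=[1,1,1,1,1],
)

```text
clock: 7.03
ee_pos: [0.4595, -0.3639, 0.387]
orientation: [178.8, 0.0, 76.7]
contact_force: [0.1, 0.9, -0.5]
finger_gap: 0.0855
```

```bash
python3 look.py top6 532 -83; python3 gap.py top6; python3 fit.py top6; python3 -c "
from h import *
cap('scene','s6')
import cv2;im=cv2.imread('pics/top6.png');cv2.imwrite('pics/top6c.png',cv2.resize(im[100:300,280:500],None,fx=2.9,fy=2.9,interpolation=2))"
```

```text
flat 2422 [534.6 -78.2] [138.7  58.8] 76.24
stack 2789 [564.4  46.4] [131.4  58. ] 76.31
sq 2098 [728.6 -12.9] [83.5 85.3] 79.53
[ 0.4598 -0.3623  0.387 ] [ 1.7882e+02 -6.0000e-02  7.6700e+01] [-0.4  0.9  0.4] 0.08527620474318501 7.0833
lat mid 537.9906915274332 w 56.40011065543365 yaw 76.3402793345463 76.0959213622396
flat end s 110.94585780782732 bystack [113.89476908 243.44904377]
flat z 39.2 s [-18.5  49.9] nbin 21 mid lat at s=17 537.58 width 55.8 yaw [76.32 76.14]
stack z 119.3 s [113.5 243.6] nbin 42 mid lat at s=180 536.99 width 56.1 yaw [76.13 76.14]
```

View pics/top6c.png

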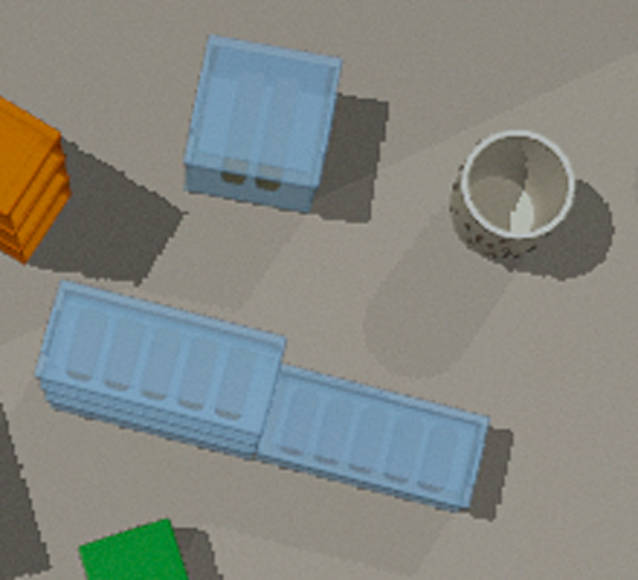

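View pics/s6.png

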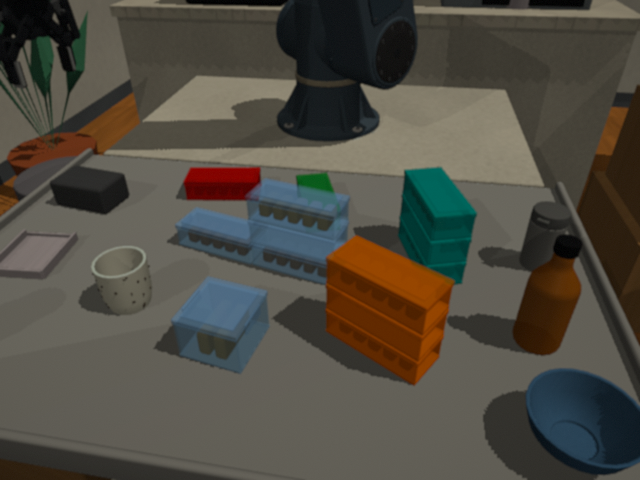

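```bash
python3 -c "
from workcell import r
print(r.close_job())"
```

```text
the job is handed in; nothing more can be done
None
```

The single blue box now stands flat on the cart, butted against the end of the blue stack, and the job is handed in at about 7 s. I gripped it by its sides, turned it about 3°, carried it across a few millimetres up, set it down and slid it on until it touched. Then I let go and backed the arm clear.

- **Alignment:** in the final pictures the box and the stack are parallel to within about 0.2° and their long sides are 0.6–1 mm out of line. The lid top is at 39 mm, so it stands flat.
- **Contact:** the force readings rose to about 14 N when the ends met. The box did not shift when I released it.
- **Gap:** the checks do not fully agree. The measured near edge of the box reads about 3 mm short of the stack's top rim. The position of its outer end puts the gap at under about 1 mm, and the contact force and pictures also show it closed, so I trust those.
- **Other things:** the stack and the square box measure where they were to within about 0.5 mm. The cup looks unmoved in the pictures, but I did not measure it.

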